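# Pump and vent the leak-test rig

### The arm

A 6-joint arm with a two-finger parallel gripper is mounted at the origin on the work surface. World frame = base frame: x ahead of the robot, y to its left, z up, the work surface at z = 0. Lengths are in m, angles in rad, forces in N, time in s.
With the tool pointing down it reaches from about 0.325 to 1 m from the base axis. Payload 5.1 kg.
Tool frame: the origin (TCP) lies between the finger pads, 19 mm behind the fingertips; this is the grasp point; z points along the fingers, y is the line along which they close (so a half turn about z gives the same grasp; the last joint's range is limited). The gripper opens to 85 mm and grips with 20 to 120 N. Pads are 22 mm wide; open, the fingers measure 114 mm over their backs; the gripper's body (76 mm by 85 mm) begins 54 mm behind the grasp point. The pads swing forward as they close: fully open they stand 13 mm farther back than shut.
Start: joints at [1.135, 0.124, 1.65, -0, 1.367, -0.083], TCP at [0.225, 0.61, 0.25] pointing down, gripper open.
Joint ranges: [-2.61, 2.61], [-1.02, 2.33], [0.03, 2.71], [-1.35, 4.49], [0.32, 2.68], [-2.91, 2.91]. Speed limits (rad/s): [2.57, 2.57, 3.14, 3.14, 3.14, 3.14].

### API

Orientations are given as a unit quaternion [w, x, y, z].
In Python, from workcell import robot gives the robot as it stands. The module is installed in compiled form; this text tells all that it offers.
- The arm moves only by the tool carry_out, never from a script. Its argument "targets" is a list that holds one entry, the list of rows, each a list of 7 numbers: the shift along the tool's x, y, z in units of 80 mm (1.0 is 80 mm), then the turn, a rotation vector about the tool's x, y, z in units of 120 degrees (1.0 is 120 degrees), then the opening, from 0 (shut) to 1 (fully open). In form: [[[x, y, z, rx, ry, rz, jaw], ...]]. A call has 1 to 20 rows; each row is the pose to reach, as a shift and turn from the pose commanded when the call began, along the tool's axes at that moment; what a row does not reach only later rows make up. A row lasts 1/10 s, in which the tool goes at most 50 mm and 8.59 degrees, less where a joint would pass 70% of its speed; a pose out of reach is approached as far as the arm can. A call with a number of a shift or a turn outside -1 to 1 is refused whole. A call with a gripper value outside its range is refused whole. The fingers move at their own pace and stop on an object; the grip force is fixed at half the most. Time passes only in rows, so rows that repeat a pose let the fingers close. It gives the time, the measured TCP pose, the force, the opening and the grip force at its end, in the units of the state.
- robot.sense(): the state, without advancing time (a new reading comes with each control period).
- robot.grab_frame(name): name is "scene" or "top"; returns the picture (420x560x3 uint8, red, green, blue); there is no depth.
- robot.camera_info(name): a dict with "fx", "fy", "cx", "cy" (pixels), "world_from_camera" (4x4, takes a point from camera to world coordinates). Camera axes: x right, y up, looking along -z (the intrinsics and any distortion apply to the point x, -y, -z); pixel columns grow to the right and rows downward; lengths in m; the calibration is good to about 2 mm. A picture is of the moment at which its call begins. camera_info takes no time and is no camera call.
- robot.hand_in(): hands the job in; it is judged then, once.
Trained networks look in the newest picture that a camera, given by its name, has taken for a name from the list of things; names that differ only in an ending like _2 or _b are one class to them, and where a whole thing is asked for, a point or a joint stands for the part that bears it (a point fixed in the world has none). Each returns a list of dicts, best first, with "p" (0 to 1); they miss things now and then, are a little off and sometimes report something else, mostly with a low value. They report only what shows in the picture. A call takes as long as a camera call.
- robot.recognise(camera, target): "extent" ([centre column, centre row, width, height] as shares, 0 to 1, of the picture: columns of its width, rows of its height, round what is visible of it).
The state is a dict: "t": time; "q": joint angles; "dq": joint speeds; "joint_torque": joint torques, N m; "eef_pos": TCP position; "ee_rot": TCP orientation; "wrist_force": force on the tool from outside, world axes, zero at the start; "torque": the same for the moment, N m; "finger_gap": finger opening in m; "grip_force": force on a finger pad.
Only numpy, scipy, OpenCV 4.12 (cv2) and the standard library are available. Lean on these libraries where they do the work, as an engineer would, in place of code of your own. Each camera call takes 0.05 s, during which the arm holds its last target. There are 200 camera calls.

### The job

Press the foot pump's pedal down until it bears firmly on its adjustable stop, without stamping on it, hold it there for about a second and a half, and let it come all the way up again. Then vent the line: squeeze the release gun's trigger fully against its grip with the gripper, keep it squeezed for about a second, and let it spring right back. Leave the hammer, the power supply and the tin where they are.

Things in the scene. Friction and masses are not known exactly. Their poses are not given: they have to be found in the camera images.
- pump: Foot pump fixed to the bench: steel base plate 240 (x) x 110 (y) x 12 mm, origin under its centre, z up. The pedal's hinge pin runs along y at x 85, z 60 mm. The pedal, a steel plate 170 x 70 x 8 mm whose mid-plane holds the pin's axis, points from there to -x, rising 0.45 rad (26 degrees) at rest, open from above. Its last 60 mm carry a 3 mm ribbed rubber pad.
- pedal_pad (a point): Middle of the top of the pedal's rubber pad, 135 mm from the hinge pin: press here, straight down. It moves with the pedal; at rest it is 125 mm above the bench. Pressed firmly means that the stop carries over 5 N: 20 to 25 N on the pad in all (spring included) is right, over 40 N is stamping.
- pedal (a joint): Pedal angle in rad: 0 at rest (up), growing as it is pressed. A spring lifts it: pushing down on the pad takes about 6 N to start it, slowly rising to 8 to 14 N just before it meets the stop, a domed brass screw 18 mm wide under the pedal, 100 mm from the hinge. The screw's height differs each time and ends the stroke anywhere from 0.17 to 0.42; feel for it: there the force rises steeply.
- gun: Vent gun clamped on its side on an aluminium plate 220 (x) x 100 (y) x 10 mm, origin under its centre, z up. Black grip: level bar, x -100 to +60, y -20 to +6, z 68 to 102 mm, free underneath from x -70 to +58. Steel head at x 59 to 105 mm, up to z 108, nozzle to +y. The trigger lies along the grip's +y side.
- gun_pinch (a point): Fixed point at (-10, 0, 85) mm of the gun's frame, same axes: the middle of grip and trigger when squeezed. There they are then 40 mm thick along y; at rest the trigger's outer face is 36 mm to +y, the grip's face 20 mm to -y. With the TCP here, tool down, fingers opened 85 mm and closing along the gun's y squeeze it.
- trigger (a joint): Trigger angle in rad about an upright pin at (60, 15) mm of the gun's frame: 0 at rest (splayed away from the grip), 0.22 fully squeezed. Steel bar 100 mm long, 10 mm thick, 24 mm high, pointing to -x. Its spring needs 4 to 8 N at the pinch point and pushes it back.
- hammer: Bystander: hammer about 300 mm long, lying beyond the pump and the gun. Leave alone.
- psu: Bystander: open-bench power supply, metal box 150 x 90 x 50 mm, origin under its centre, to the left. Leave alone.
- tin: Bystander: upright plain metal tin, 70 mm diameter, 110 mm high, origin under its centre, to the right. Leave alone.

How it is judged:
By the outcome, as a careful person would: the job done as asked, in the order asked, and still so for the second after the job is handed in, with the robot touching nothing.
It also fails if it takes over 64 s, if anything falls off the work surface, if the arm or the gripper's body presses on something with over 40 N, if the wrist force passes 120 N, or if a joint passes its speed limit or range.

## Working session

There is one attempt and no reset: what is moved stays moved. The work goes in short steps, Python scripts to look and compute and a tool call to move; the robot and the scene stay as the last step left them, time stands still between calls to the robot, and variables do not carry over. Pictures are saved under pics/ and viewed, at most 10 in all, crops included, and the job is handed in when it is done.

Besides the shell and the picture viewer there is one more tool, called in YAML: its name, and indented under it one key for each argument. carry_out: Moves the arm, as the interface text tells. Its arguments: {"type":"object","properties":{"targets":{"type":"array","items":{"type":"array","items":{"type":"array","items":{"type":"number"}}}}},"required":["targets"]}

```bash
mkdir -p pics; python3 - <<'E'
from workcell import robot
import cv2,numpy as np
np.set_printoptions(precision=4,suppress=True)
for c in("scene","top"):
    im=robot.grab_frame(c); cv2.imwrite(f"pics/{c}0.png",im[:,:,::-1])
    i=robot.camera_info(c); print(c,{k:np.array(v) for k,v in i.items()})
    for t in("pump","pedal_pad","pedal","gun","trigger","tin","psu","hammer"):
        for d in robot.recognise(c,t)[:2]:
            e=d["extent"]; print(t,round(d["p"],2),np.round(np.array(e)*[560,420,560,420],1))
s=robot.sense();print(s)
E
```

```text
scene {'fx': array(428.4462), 'fy': array(428.4462), 'cx': array(278.43), 'cy': array(211.5569), 'world_from_camera': array([[-0.4217, -0.5742,  0.7018,  1.517 ],
       [ 0.9066, -0.2828,  0.3133,  0.4232],
       [ 0.0186,  0.7683,  0.6398,  0.9496],
       [ 0.    ,  0.    ,  0.    ,  1.    ]])}
pump 0.86 [226.8 197.9  59.6  69.5]
pedal_pad 0.97 [222.3 188.4  38.3  49.7]
pedal 0.7 [223.2 189.3  43.   47.3]
gun 0.72 [351.3 230.   47.6  62.9]
trigger 0.54 [359.6 218.4   6.1  10.5]
tin 0.64 [186.1 165.9  20.6  32. ]
psu 0.8 [447.9 241.7  45.9  50.4]
hammer 0.56 [267.7 275.9  60.7  65.3]
top {'fx': array(499.2801), 'fy': array(499.2801), 'cx': array(278.3458), 'cy': array(222.1587), 'world_from_camera': array([[-0.0189,  0.995 , -0.0979,  0.4314],
       [-0.9997, -0.0172,  0.0177,  0.0315],
       [ 0.0159,  0.0982,  0.995 ,  1.7299],
       [ 0.    ,  0.    ,  0.    ,  1.    ]])}
pump 0.94 [337.1 242.6  36.5  69.2]
pedal_pad 0.91 [345.1 237.   26.5  47.1]
gun 0.57 [213.  249.7  59.3  67.4]
trigger 0.63 [216.2 252.2  52.8  62.8]
trigger 0.41 [209.9 249.7   7.1  31.7]
tin 0.65 [414.5 267.5  30.   24.5]
psu 0.91 [126.7 285.9  43.4  50.4]
hammer 0.64 [262.1 177.5  27.4  74.4]
hammer 0.21 [343.1 235.8  25.1  50.4]
{'t': 0.9, 'q': array([ 1.1354,  0.1238,  1.6503, -0.    ,  1.3675, -0.0826]), 'dq': array([-0.0016,  0.0014,  0.0004, -0.0005, -0.0008, -0.0004]), 'joint_torque': array([  0.    , -42.3583, -36.577 ,  -0.0001,   0.0003,   0.    ]), 'eef_pos': array([0.2246, 0.6099, 0.25  ]), 'ee_rot': array([0.    , 0.1755, 0.9845, 0.    ]), 'wrist_force': array([ 0.506 ,  0.1468, -0.1284]), 'torque': array([-0.0263, -0.0198,  0.0022]), 'grip_force': 0.0, 'finger_gap': 0.08527876212865926}
```

```bash
python3 - <<'E'
import cv2
a=cv2.imread("pics/top0.png"); cv2.imwrite("pics/topc.png",cv2.resize(a[190:300,175:375],None,fx=4,fy=4,interpolation=cv2.INTER_CUBIC))
a=cv2.imread("pics/scene0.png"); cv2.imwrite("pics/scenec.png",cv2.resize(a[140:285,190:390],None,fx=4,fy=4,interpolation=cv2.INTER_CUBIC))
E
```

```text
(no output)
```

View pics/topc.png

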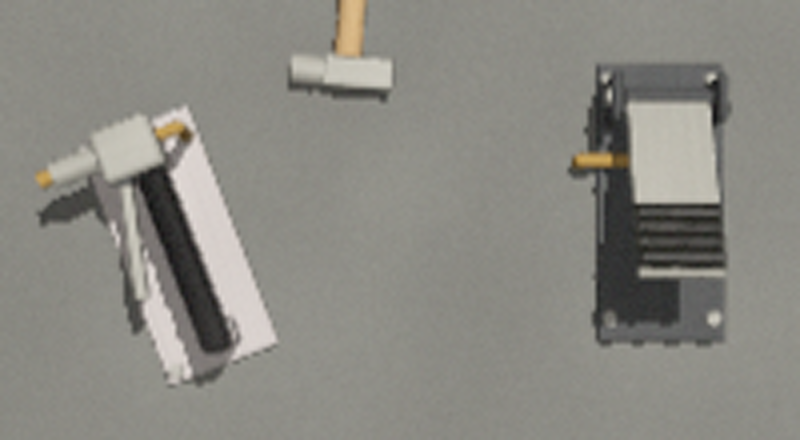

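View pics/scenec.png

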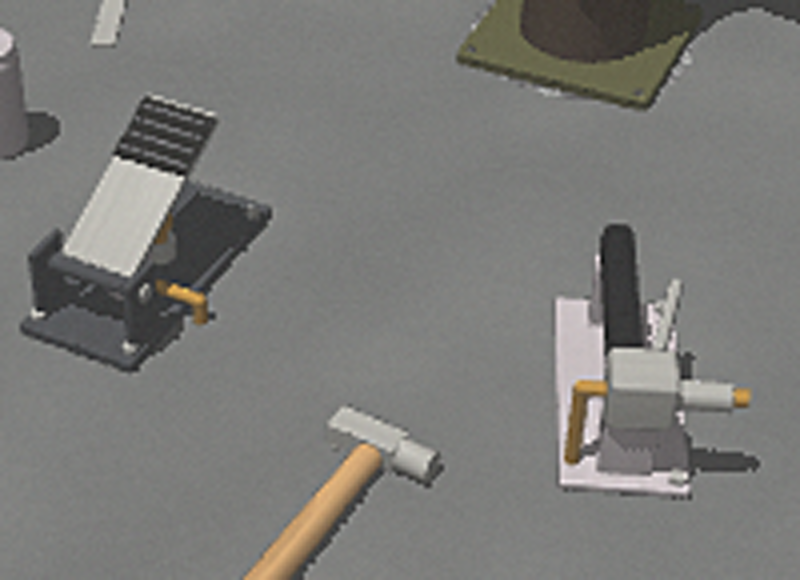

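View pics/top0.png

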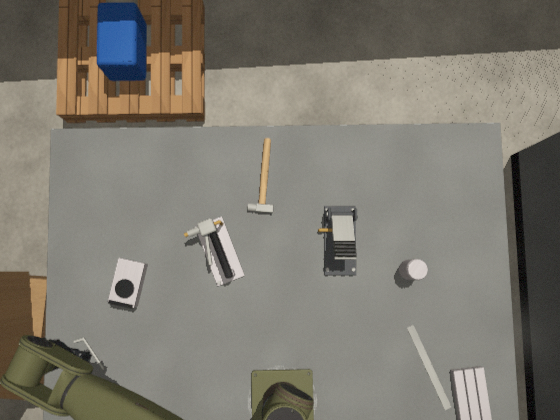

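```bash
cat > fit.py <<'E'
from workcell import robot
import numpy as np
from scipy.optimize import least_squares
C={c:robot.camera_info(c) for c in("scene","top")}
OFF={"top":(175,190),"scene":(190,140)}
def proj(c,P):
    i=C[c]; M=np.linalg.inv(np.array(i["world_from_camera"])); p=M[:3,:3]@P+M[:3,3]
    return np.array([i["cx"]+i["fx"]*p[0]/-p[2], i["cy"]-i["fy"]*p[1]/-p[2]])
def W(v,P):
    c,s=np.cos(v[2]),np.sin(v[2]); x,y,z=np.array(P)/1000.
    return np.array([v[0]+c*x-s*y,v[1]+s*x+c*y,z])
def fit(obs,v0):
    def r(v): return np.concatenate([proj(c,W(v,P))-((np.array(uv)+.5)/4-.5+OFF[c]) for c,P,uv in obs])
    s=least_squares(r,v0,loss="soft_l1"); return s.x,r(s.x).reshape(-1,2)
def ped(d,y,h=7,a=.45): return [85-d*np.cos(a)-h*np.sin(a),y,60+d*np.sin(a)+h*np.cos(a)]
E
python3 - <<'E'
from fit import *
np.set_printoptions(precision=4,suppress=True)
pump=[("top",[120,55,12],(597,65)),("top",[120,-55,12],(722,65)),("top",[-120,-55,12],(725,342)),("top",[-120,55,12],(598,343)),
("top",ped(165,35),(638,268)),("top",ped(165,-35),(725,269)),("top",ped(105,35),(637,204)),("top",ped(105,-35),(720,204)),
("scene",ped(165,-35),(145,97)),("scene",ped(165,35),(217,113)),("scene",ped(105,35),(182,177)),("scene",ped(105,-35),(115,157)),
("scene",[120,-55,12],(22,325)),("scene",[120,55,12],(137,362)),("scene",[-120,55,12],(270,208))]
gun=[("top",[110,-50,10],(186,106)),("top",[-110,-50,10],(277,342)),("top",[-110,50,10],(168,383)),
("scene",[-110,-50,10],(555,297)),("scene",[110,-50,10],(562,486)),("scene",[110,50,10],(690,490)),
("top",[-100,-7,102],(217,345)),("top",[82,-7,108],(128,150)),("scene",[-100,-7,102],(618,227))]
for n,o,v0 in(("pump",pump,[.45,-.1,0]),("gun",gun,[.42,.16,.35])):
    v,r=fit(o,v0); print(n,v); print(r)
    if n=="pump": print("pad",W(v,ped(135,0)),"pixtop",proj("top",W(v,ped(135,0))))
    else: print("pinch",W(v,[-10,0,85]))
E
```

```text
pump [ 0.5374 -0.2094 -0.0144]
[[-0.6214 -1.0506]
 [-0.2975 -1.1235]
 [ 0.3158 -1.0036]
 [ 0.0587 -1.1071]
 [ 0.34    0.9992]
 [ 0.4924  0.6608]
 [-0.6933  0.5615]
 [ 0.0382  0.4864]
 [ 0.3782 -0.9523]
 [ 0.3105  0.3453]
 [ 1.3171 -0.942 ]
 [-0.0043 -1.5477]
 [-1.0752  0.1576]
 [-1.3353  1.0623]
 [ 0.2547 -0.3384]]
pad [ 0.4978 -0.2089  0.125 ] pixtop [344.6659 249.2846]
gun [0.5069 0.2079 0.3658]
[[-0.5963 -0.6949]
 [ 0.1402 -0.4377]
 [ 0.1254  0.3738]
 [ 0.1227  0.0117]
 [-0.1569 -0.549 ]
 [ 1.1096  0.5569]
 [ 0.1456  1.1315]
 [ 1.7363 -2.2217]
 [ 0.3007 -1.3416]]
pinch [0.4975 0.2043 0.085 ]
```

Top view: the gun is on the left, with its head around px (207,228) and its trigger to the left. The pump is at about (340,241), with the hinge on the far side and the pad at (345,249). The tin is at (414,268) and the hammer lies beyond both. Pad is at about (0.498, -0.209, 0.125), and gun pinch at about (0.4975, 0.204, 0.085) with yaw 0.366.

carry_out:
  targets:
    - [[-0.2,-0.25,0,0,0,0,0],[-0.5,-0.6,0,0,0,0,0],[-0.8,-1,0,0,0,0,0]]

```text
t: 1.2
eef_pos: [0.2572, 0.5121, 0.2499]
ee_rot: [0.0, 0.175, 0.985, -0.0]
wrist_force: [0.1, 0.5, 0.5]
finger_gap: 0.0437
grip_force: 0.0
```

carry_out:
  targets:
    - [[-0.4,-0.5,0,0,0,0,0],[-0.8,-1,0,0,0,0,0]]

```text
t: 1.4
eef_pos: [0.2888, 0.4164, 0.25]
ee_rot: [0.0, 0.175, 0.985, 0.0]
wrist_force: [1.4, 0.2, 0.4]
finger_gap: 0.0122
grip_force: 0.0
```

carry_out:
  targets:
    - [[-0.4,-0.5,0,0,0,0,0],[-0.8,-1,0,0,0,0,0]]

```text
t: 1.6
eef_pos: [0.3205, 0.3213, 0.2502]
ee_rot: [0.0, 0.175, 0.985, 0.0]
wrist_force: [1.7, 0.7, -0.3]
finger_gap: 0.0
grip_force: 0.0
```

carry_out:
  targets:
    - [[-0.4,-0.5,0,0,0,0,0],[-0.8,-1,0,0,0,0,0]]

```text
t: 1.8
eef_pos: [0.3521, 0.2264, 0.2503]
ee_rot: [0.001, 0.175, 0.985, 0.0]
wrist_force: [0.7, -1.0, 0.1]
finger_gap: 0.0001
grip_force: 0.0
```

carry_out:
  targets:
    - [[-0.4,-0.5,0,0,0,0,0],[-0.8,-1,0,0,0,0,0]]

```text
t: 2.0
eef_pos: [0.3838, 0.1315, 0.2505]
ee_rot: [0.001, 0.175, 0.985, 0.0]
wrist_force: [1.5, 0.6, 0.0]
finger_gap: 0.0003
grip_force: 0.0
```

carry_out:
  targets:
    - [[-0.4,-0.5,0,0,0,0,0],[-0.8,-1,0,0,0,0,0]]

```text
t: 2.2
eef_pos: [0.4155, 0.0364, 0.2506]
ee_rot: [0.001, 0.176, 0.984, 0.0]
wrist_force: [1.0, 1.6, 0.1]
finger_gap: -0.0
grip_force: 0.0
```

carry_out:
  targets:
    - [[-0.4,-0.5,0,0,0,0,0],[-0.8,-1,0,0,0,0,0],[-0.8,-1,0,0,0,0,0]]

```text
t: 2.5
eef_pos: [0.4485, -0.0634, 0.2504]
ee_rot: [0.0, 0.179, 0.984, -0.001]
wrist_force: [0.2, -0.1, 0.7]
finger_gap: 0.0003
grip_force: 0.0
```

carry_out:
  targets:
    - [[-0.32,-0.37,0,0,0,0,0],[-0.634,-0.734,0,0,0,0,0]]

```text
t: 2.7
eef_pos: [0.4752, -0.132, 0.2503]
ee_rot: [0.0, 0.175, 0.985, 0.0]
wrist_force: [0.5, 0.5, 0.1]
finger_gap: 0.0
grip_force: 0.0
```

carry_out:
  targets:
    - [[-0.32,-0.37,0.1,0,0,-0.06,0],[-0.634,-0.734,0.3,0,0,-0.12,0],[-0.634,-0.734,0.5,0,0,-0.165,0],[-0.634,-0.734,0.6,0,0,-0.165,0],[-0.634,-0.734,0.6,0,0,-0.165,0]]

```text
t: 3.2
eef_pos: [0.5014, -0.2029, 0.2004]
ee_rot: [-0.001, 0.004, 1.0, 0.001]
wrist_force: [-0.1, 0.3, 0.3]
finger_gap: -0.0001
grip_force: 0.0
```

```bash
python3 - <<'E'
from workcell import robot
import cv2
o=[]
for c,(r,k) in {"top":(190,300),"scene":(80,150)}.items():
    a=robot.grab_frame(c)[:,:,::-1]; o.append(cv2.resize(a[r:r+130,k:k+130],(390,390),interpolation=cv2.INTER_CUBIC))
cv2.imwrite("pics/press0.png",cv2.hconcat(o)); print(robot.sense()["eef_pos"],robot.sense()["ee_rot"],robot.sense()["wrist_force"])
E
```

```text
[ 0.50238138 -0.20318648  0.20255479] [ 2.65315796e-04  3.66670746e-03  9.99993239e-01 -7.81659140e-05] [1.14470083 0.15341164 0.95816501]
```

View pics/press0.png

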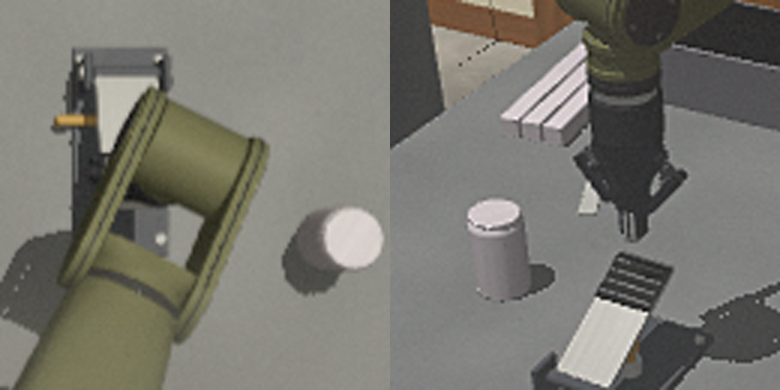

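The gripper is closed and its tips are over the pad, at about (630,235) in the right half. It is well clear of the tin.

carry_out:
  targets:
    - [[0,-0.07,0.2,0,0,0,0],[0,-0.07,0.4,0,0,0,0],[0,-0.07,0.55,0,0,0,0],[0,-0.07,0.6,0,0,0,0],[0,-0.07,0.6,0,0,0,0]]

```text
t: 3.8
eef_pos: [0.5015, -0.2091, 0.1524]
ee_rot: [-0.001, 0.004, 1.0, 0.001]
wrist_force: [0.8, -0.2, 0.4]
finger_gap: -0.0
grip_force: 0.0
```

carry_out:
  targets:
    - [[0,0,0.02,0,0,0,0],[0,0,0.04,0,0,0,0],[0,0,0.06,0,0,0,0],[0,0,0.08,0,0,0,0],[0,0,0.1,0,0,0,0]]

```text
t: 4.3
eef_pos: [0.5026, -0.2098, 0.1469]
ee_rot: [0.0, 0.004, 1.0, -0.0]
wrist_force: [-0.9, 1.1, 6.3]
finger_gap: -0.0
grip_force: 2.8
```

carry_out:
  targets:
    - [[0,0,0.02,0,0,0,0],[0,0,0.04,0,0,0,0],[0,0,0.06,0,0,0,0],[0,0,0.08,0,0,0,0],[0,0,0.1,0,0,0,0]]

```text
t: 4.8
eef_pos: [0.5032, -0.2102, 0.1401]
ee_rot: [0.001, 0.004, 1.0, -0.001]
wrist_force: [-1.0, 0.4, 7.5]
finger_gap: -0.0002
grip_force: 3.2
```

carry_out:
  targets:
    - [[0,0,0.02,0,0,0,0],[0,0,0.04,0,0,0,0],[0,0,0.06,0,0,0,0],[0,0,0.08,0,0,0,0],[0,0,0.1,0,0,0,0],[0,0,0.12,0,0,0,0]]

```text
t: 5.4
eef_pos: [0.5032, -0.2104, 0.1307]
ee_rot: [0.001, 0.004, 1.0, -0.001]
wrist_force: [-2.2, 0.9, 9.1]
finger_gap: 0.0002
grip_force: 3.7
```

carry_out:
  targets:
    - [[0,0,0.015,0,0,0,0],[0,0,0.03,0,0,0,0],[0,0,0.03,0,0,0,0]]

```text
t: 5.7
eef_pos: [0.5032, -0.2104, 0.1283]
ee_rot: [0.001, 0.004, 1.0, -0.001]
wrist_force: [-2.7, 0.6, 7.8]
finger_gap: -0.0002
grip_force: 3.8
```

carry_out:
  targets:
    - [[0,0,0.015,0,0,0,0],[0,0,0.03,0,0,0,0],[0,0,0.03,0,0,0,0]]

```text
t: 6.0
eef_pos: [0.5031, -0.2104, 0.1259]
ee_rot: [0.001, 0.004, 1.0, -0.001]
wrist_force: [-2.5, 0.2, 9.6]
finger_gap: -0.0002
grip_force: 4.0
```

carry_out:
  targets:
    - [[0,0,0.012,0,0,0,0],[0,0,0.025,0,0,0,0],[0,0,0.025,0,0,0,0]]

```text
t: 6.3
eef_pos: [0.5031, -0.2104, 0.124]
ee_rot: [0.001, 0.003, 1.0, -0.001]
wrist_force: [-2.6, 0.7, 9.6]
finger_gap: 0.0001
grip_force: 4.1
```

carry_out:
  targets:
    - [[0,0,0.012,0,0,0,0],[0,0,0.025,0,0,0,0],[0,0,0.025,0,0,0,0]]

```text
t: 6.6
eef_pos: [0.5031, -0.2105, 0.122]
ee_rot: [0.001, 0.004, 1.0, -0.001]
wrist_force: [-4.0, 0.4, 8.7]
finger_gap: -0.0001
grip_force: 4.2
```

carry_out:
  targets:
    - [[0,0,0.012,0,0,0,0],[0,0,0.025,0,0,0,0],[0,0,0.025,0,0,0,0]]

```text
t: 6.9
eef_pos: [0.503, -0.2105, 0.12]
ee_rot: [0.001, 0.004, 1.0, -0.001]
wrist_force: [-3.6, -0.3, 11.3]
finger_gap: 0.0003
grip_force: 4.4
```

carry_out:
  targets:
    - [[0,0,0.012,0,0,0,0],[0,0,0.025,0,0,0,0],[0,0,0.025,0,0,0,0]]

```text
t: 7.2
eef_pos: [0.5028, -0.2105, 0.118]
ee_rot: [0.001, 0.004, 1.0, -0.001]
wrist_force: [-4.4, 0.8, 10.1]
finger_gap: 0.0001
grip_force: 4.5
```

carry_out:
  targets:
    - [[0,0,0.012,0,0,0,0],[0,0,0.025,0,0,0,0],[0,0,0.025,0,0,0,0]]

```text
t: 7.5
eef_pos: [0.5028, -0.2105, 0.116]
ee_rot: [0.0, 0.003, 1.0, -0.001]
wrist_force: [-5.1, 0.5, 11.2]
finger_gap: 0.0002
grip_force: 4.6
```

carry_out:
  targets:
    - [[0,0,0.012,0,0,0,0],[0,0,0.025,0,0,0,0],[0,0,0.025,0,0,0,0]]

```text
t: 7.8
eef_pos: [0.5028, -0.2105, 0.114]
ee_rot: [0.0, 0.003, 1.0, -0.001]
wrist_force: [-4.7, 0.2, 11.3]
finger_gap: -0.0
grip_force: 4.8
```

carry_out:
  targets:
    - [[0,0,0.012,0,0,0,0],[0,0,0.025,0,0,0,0],[0,0,0.025,0,0,0,0]]

```text
t: 8.1
eef_pos: [0.5026, -0.2105, 0.112]
ee_rot: [0.0, 0.003, 1.0, -0.001]
wrist_force: [-5.6, -0.2, 10.2]
finger_gap: 0.0
grip_force: 4.9
```

carry_out:
  targets:
    - [[0,0,0.012,0,0,0,0],[0,0,0.025,0,0,0,0],[0,0,0.025,0,0,0,0]]

```text
t: 8.4
eef_pos: [0.5028, -0.2105, 0.1111]
ee_rot: [0.0, 0.003, 1.0, -0.001]
wrist_force: [-7.5, 1.3, 16.7]
finger_gap: -0.0001
grip_force: 7.1
```

Force rises steeply at z ≈ 0.111, so the pedal is on the stop. I'll go a little further.

carry_out:
  targets:
    - [[0,0,0.01,0,0,0,0],[0,0,0.01,0,0,0,0]]

```text
t: 8.6
eef_pos: [0.5029, -0.2106, 0.1109]
ee_rot: [0.0, 0.003, 1.0, -0.001]
wrist_force: [-8.8, 3.1, 18.4]
finger_gap: 0.0
grip_force: 8.4
```

carry_out:
  targets:
    - [[0,0,0.008,0,0,0,0],[0,0,0.008,0,0,0,0]]

```text
t: 8.8
eef_pos: [0.5029, -0.2106, 0.1108]
ee_rot: [0.0, 0.003, 1.0, -0.001]
wrist_force: [-10.8, 3.0, 21.0]
finger_gap: 0.0002
grip_force: 9.5
```

carry_out:
  targets:
    - [[0,0,0.002,0,0,0,0],[0,0,0.002,0,0,0,0],[0,0,0.002,0,0,0,0],[0,0,0.002,0,0,0,0],[0,0,0.002,0,0,0,0],[0,0,0.002,0,0,0,0],[0,0,0.002,0,0,0,0],[0,0,0.002,0,0,0,0],[0,0,0.002,0,0,0,0],[0,0,0.002,0,0,0,0],[0,0,0.002,0,0,0,0],[0,0,0.002,0,0,0,0]]

```text
t: 10.0
eef_pos: [0.5029, -0.2106, 0.1107]
ee_rot: [0.0, 0.003, 1.0, -0.001]
wrist_force: [-10.2, 3.4, 22.0]
finger_gap: 0.0001
grip_force: 9.8
```

carry_out:
  targets:
    - [[0,0,-0.03,0,0,0,0],[0,0,-0.09,0,0,0,0],[0,0,-0.16,0,0,0,0],[0,0,-0.24,0,0,0,0],[0,0,-0.32,0,0,0,0],[0,0,-0.4,0,0,0,0],[0,0,-0.48,0,0,0,0],[0,0,-0.56,0,0,0,0],[0,0,-0.7,0,0,0,0],[0,0,-0.85,0,0,0,0],[0,0,-1,0,0,0,0],[0,0,-1,0,0,0,0]]

```text
t: 11.2
eef_pos: [0.5033, -0.2102, 0.1887]
ee_rot: [0.002, 0.004, 1.0, -0.001]
wrist_force: [-0.1, 0.2, 1.2]
finger_gap: 0.0001
grip_force: 0.0
```

carry_out:
  targets:
    - [[0,0,-0.4,0,0,0,0],[0,0.5,-0.5,0,0,0,0],[0,1,-0.5,0,0,0,0]]

```text
t: 11.5
eef_pos: [0.5036, -0.1297, 0.2283]
ee_rot: [0.002, 0.005, 1.0, -0.001]
wrist_force: [-0.1, 0.8, -0.4]
finger_gap: 0.0003
grip_force: 0.0
```

carry_out:
  targets:
    - [[0,0.5,0,0,0,0,1],[0,1,0,0,0,0,1]]

```text
t: 11.7
eef_pos: [0.503, -0.0482, 0.2259]
ee_rot: [-0.0, 0.004, 1.0, 0.0]
wrist_force: [-0.3, 0.5, 0.5]
finger_gap: 0.0283
grip_force: 0.0
```

carry_out:
  targets:
    - [[0,0.5,0,0,0,0,1],[0,1,0,0,0,0,1]]

```text
t: 11.9
eef_pos: [0.5035, 0.0319, 0.2258]
ee_rot: [-0.0, 0.004, 1.0, -0.0]
wrist_force: [0.7, 0.2, 0.4]
finger_gap: 0.0582
grip_force: 0.0
```

carry_out:
  targets:
    - [[0,0.5,0,0,0,0,1],[0,1,0,0,0,0,1],[0,1,0,0,0,-0.06,1],[0,1,0,0,0,-0.12,1],[0,1,0,0,0,-0.175,1],[0,1,0,0,0,-0.175,1]]

```text
t: 12.5
eef_pos: [0.5043, 0.1105, 0.2256]
ee_rot: [-0.0, -0.179, 0.984, -0.0]
wrist_force: [0.2, 0.5, -0.3]
finger_gap: 0.0855
grip_force: 0.0
```

```bash
python3 - <<'E'
from fit import *
import cv2
o=[]
for c,(r,k) in {"top":(190,180),"scene":(110,180)}.items():
    a=robot.grab_frame(c)[:,:,::-1]; o.append(cv2.resize(a[r:r+130,k:k+195] if c=="top" else a[r:r+195,k:k+195],None,fx=2,fy=2 if c=="scene" else 3,interpolation=cv2.INTER_CUBIC))
cv2.imwrite("pics/gun0.png",cv2.hconcat(o))
s=robot.sense();p=s["eef_pos"];w,x,y,z=s["ee_rot"]
from scipy.spatial.transform import Rotation as R
M=R.from_quat([x,y,z,w]).as_matrix(); v=[.5069,.2079,.3658]
t=W(v,[-10,6,85]); print(p,np.degrees(np.arctan2(M[1,1],M[0,1])),"want",90+np.degrees(v[2]),"shift units",M.T@(t-p)/.08)
E
```

```text
[0.50436948 0.11033791 0.22576592] 110.44608574285765 want 110.95879614588551 shift units [-0.33082406  1.20539619  1.75950559]
```

View pics/gun0.png

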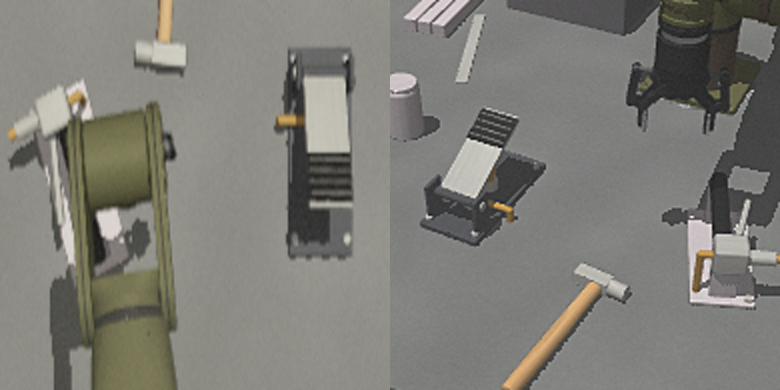

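The pedal is fully up again and the hammer and tin are untouched. Now moving above the gun.

carry_out:
  targets:
    - [[-0.16,0.4,0,0,0,-0.004,1],[-0.33,0.8,0.3,0,0,-0.004,1],[-0.33,1,0.6,0,0,-0.004,1],[-0.33,1,0.8,0,0,-0.004,1]]

```text
t: 13.0
eef_pos: [0.4999, 0.1957, 0.1601]
ee_rot: [-0.001, -0.183, 0.983, 0.0]
wrist_force: [-0.2, 0.9, -0.5]
finger_gap: 0.0854
grip_force: 0.0
```

carry_out:
  targets:
    - [[0,0.1,0,0,0,0,1],[0,0.2,0,0,0,0,1],[0,0.2,0,0,0,0,1],[0,0.2,0,0,0,0,1]]

```text
t: 13.4
eef_pos: [0.4963, 0.2095, 0.1636]
ee_rot: [0.001, -0.183, 0.983, 0.0]
wrist_force: [-0.3, 0.3, 1.2]
finger_gap: 0.0856
grip_force: 0.0
```

```bash
cat > gunlook.py <<'E'
from fit import *
import cv2,sys
from scipy.spatial.transform import Rotation as R
o=[]
for c,(r,k) in {"top":(195,165),"scene":(165,295)}.items():
    a=robot.grab_frame(c)[:,:,::-1]; o.append(cv2.resize(a[r:r+100,k:k+100],(400,400),interpolation=cv2.INTER_CUBIC))
cv2.imwrite(f"pics/{sys.argv[1]}.png",cv2.hconcat(o))
s=robot.sense();p=s["eef_pos"];w,x,y,z=s["ee_rot"]
M=R.from_quat([x,y,z,w]).as_matrix(); v=[.5069,.2079,.3658]
for g in(6,0):print(g,"shift units",M.T@(W(v,[-10,g,85])-p)/.08)
print(p,np.degrees(np.arctan2(M[1,1],M[0,1])),s["wrist_force"],s["t"])
E
python3 gunlook.py gun1
```

```text
6 shift units [0.00662532 0.01005154 0.9771412 ]
0 shift units [ 0.00671989 -0.0649484   0.97716045]
[0.4960516  0.20933084 0.16317237] 111.03101365236775 [-0.12372728  1.060394   -0.63308887] 13.5
```

View pics/gun1.png

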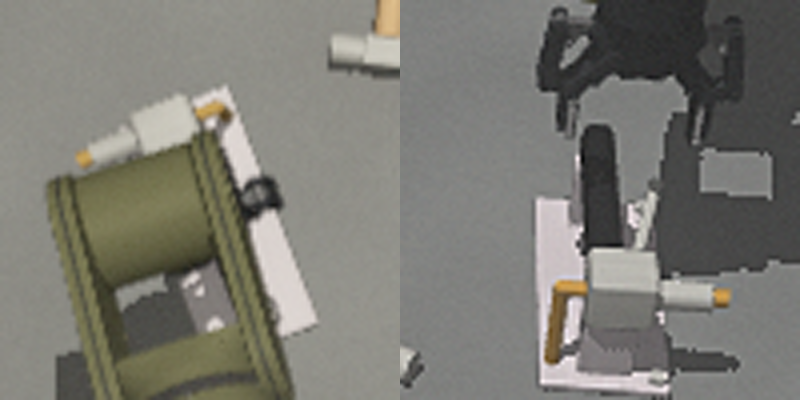

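The fingers straddle the grip and trigger: the tips are at (570,130) and (697,140) in the right half, the grip is at about (600,190), and the trigger at about (650,205). Lowering.

carry_out:
  targets:
    - [[0,0,0.15,0,0,0,1],[0,0,0.3,0,0,0,1],[0,0,0.42,0,0,0,1],[0,0,0.5,0,0,0,1],[0,0,0.58,0,0,0,1],[0,0,0.66,0,0,0,1]]

```text
t: 14.1
eef_pos: [0.4954, 0.2095, 0.1086]
ee_rot: [-0.0, -0.183, 0.983, -0.0]
wrist_force: [0.3, 0.4, 0.8]
finger_gap: 0.0854
grip_force: 0.0
```

carry_out:
  targets:
    - [[0,0,0.08,0,0,0,1],[0,0,0.16,0,0,0,1],[0,0,0.24,0,0,0,1],[0,0,0.31,0,0,0,1],[0,0,0.31,0,0,0,1],[0,0,0.31,0,0,0,1]]

```text
t: 14.7
eef_pos: [0.4953, 0.2095, 0.0843]
ee_rot: [-0.0, -0.183, 0.983, -0.0]
wrist_force: [-0.5, 0.5, 0.4]
finger_gap: 0.0855
grip_force: 0.0
```

```bash
python3 gunlook.py gun2; python3 - <<'E'
from fit import *
v=[.5069,.2079,.3658]
for P in([-10,-20,102],[-10,6,102],[-10,36,97],[-10,26,97],[-40,40,97],[60,-20,108],[60,6,108]):
    print(P,(proj("scene",W(v,P))-[295,165]+.5)*4+[399.5,-.5])
E
```

```text
6 shift units [ 0.00103649  0.0051702  -0.00270546]
0 shift units [ 0.00117611 -0.06982967 -0.00270008]
[0.49564162 0.20956993 0.08478365] 111.06545367713548 [-0.4400854   0.11165882 -0.56424602] 14.8
[-10, -20, 102] [587.987931  191.3374456]
[-10, 6, 102] [621.70914224 193.31326729]
[-10, 36, 97] [659.78275428 200.53565694]
[-10, 26, 97] [646.81371551 199.77420253]
[-40, 40, 97] [661.99765165 176.35863652]
[60, -20, 108] [593.03128422 245.50489777]
[60, 6, 108] [628.28689173 247.61651218]
```

View pics/gun2.png

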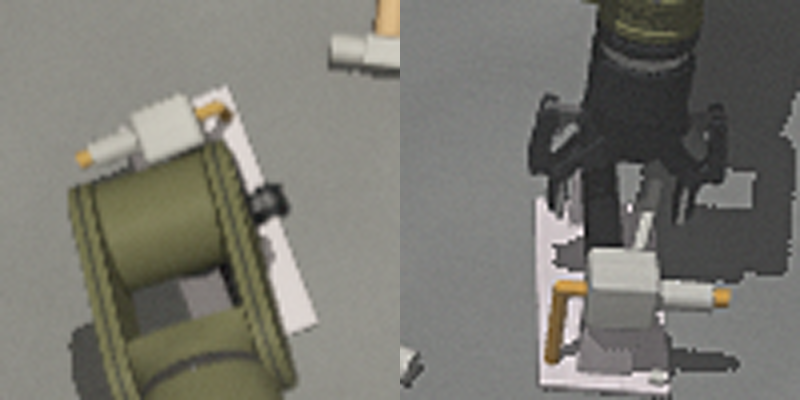

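Comparing edges, the gun sits about 3 mm further to −y than the fit says. Centring by −8 mm, then closing in steps.

carry_out:
  targets:
    - [[0,-0.05,0,0,0,0,1],[0,-0.1,0,0,0,0,1],[0,-0.1,0,0,0,0,1],[0,-0.1,0,0,0,0,0.6],[0,-0.1,0,0,0,0,0.6],[0,-0.1,0,0,0,0,0.6],[0,-0.1,0,0,0,0,0.6]]

```text
t: 15.5
eef_pos: [0.4982, 0.2031, 0.0851]
ee_rot: [0.0, -0.183, 0.983, 0.001]
wrist_force: [-2.7, 5.5, 4.6]
finger_gap: 0.0511
grip_force: 2.7
```

carry_out:
  targets:
    - [[0,0,0,0,0,0,0.4],[0,0,0,0,0,0,0.3],[0,0,0,0,0,0,0.3]]

```text
t: 15.8
eef_pos: [0.4983, 0.203, 0.0855]
ee_rot: [0.0, -0.183, 0.983, 0.001]
wrist_force: [-3.6, 4.1, 6.2]
finger_gap: 0.0381
grip_force: 62.3
```

Fully squeezed: the gap is 38 mm, grip 62 N and the wrist is quiet. Holding for a second, then opening.

carry_out:
  targets:
    - [[0,0,0,0,0,0,0.3],[0,0,0,0,0,0,0.3],[0,0,0,0,0,0,0.3],[0,0,0,0,0,0,0.3],[0,0,0,0,0,0,0.3],[0,0,0,0,0,0,0.3],[0,0,0,0,0,0,0.3],[0,0,0,0,0,0,0.3],[0,0,0,0,0,0,0.3],[0,0,0,0,0,0,0.3]]

```text
t: 16.8
eef_pos: [0.4983, 0.203, 0.0855]
ee_rot: [0.0, -0.183, 0.983, 0.001]
wrist_force: [-3.7, 3.6, 6.6]
finger_gap: 0.0381
grip_force: 62.2
```

carry_out:
  targets:
    - [[0,0,0,0,0,0,0.6],[0,0,0,0,0,0,0.8],[0,0,0,0,0,0,1],[0,0,0,0,0,0,1],[0,0.08,0,0,0,0,1],[0,0.08,0,0,0,0,1]]

```text
t: 17.4
eef_pos: [0.4959, 0.2082, 0.0846]
ee_rot: [0.0, -0.183, 0.983, -0.0]
wrist_force: [-0.3, -0.1, 0.2]
finger_gap: 0.0855
grip_force: 0.0
```

carry_out:
  targets:
    - [[0,0,-0.1,0,0,0,1],[0,0,-0.25,0,0,0,1],[0,0,-0.45,0,0,0,1],[0,0,-0.7,0,0,0,1],[0,0,-1,0,0,0,1]]

```text
t: 17.9
eef_pos: [0.4959, 0.2079, 0.1662]
ee_rot: [0.0, -0.183, 0.983, -0.0]
wrist_force: [0.9, 0.2, -0.5]
finger_gap: 0.0854
grip_force: 0.0
```

carry_out:
  targets:
    - [[0,0,-0.4,0,0,0,1],[0,0,-1,0,0,0,1],[0,0,-1,0,0,0,1]]

```text
t: 18.2
eef_pos: [0.4998, 0.2091, 0.2549]
ee_rot: [0.008, -0.183, 0.983, 0.001]
wrist_force: [1.4, 0.9, 1.1]
finger_gap: 0.0857
grip_force: 0.0
```

```bash
python3 - <<'E'
from workcell import robot
import cv2
a=robot.grab_frame("scene")[:,:,::-1]; cv2.imwrite("pics/end.png",cv2.resize(a[130:280,190:390],None,fx=4,fy=4,interpolation=cv2.INTER_CUBIC)); print(robot.sense()["eef_pos"],robot.sense()["wrist_force"])
E
```

```text
[0.49845729 0.2086856  0.25133158] [-0.5461667  -0.77410508  0.65942051]
```

View pics/end.png

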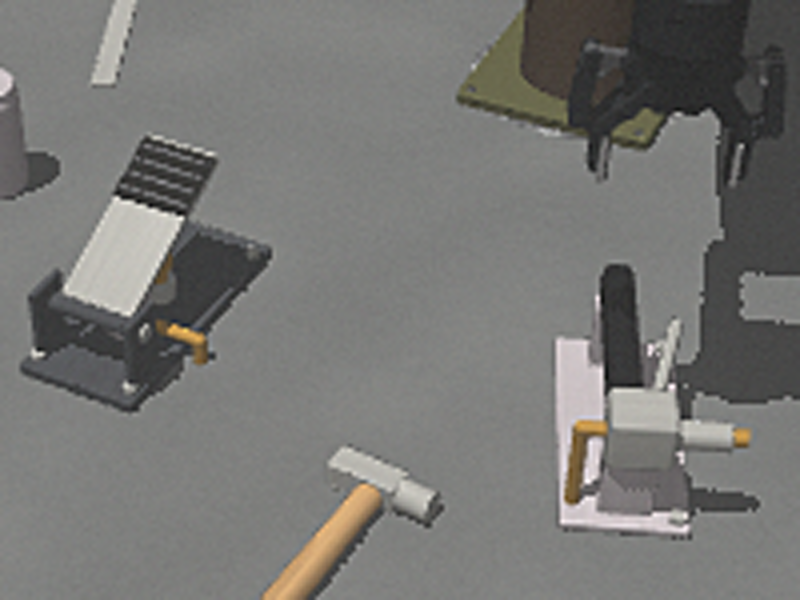

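The pedal is up with its pad at (165,170), and the trigger is splayed back out at (670,350), the same as at the start. The gripper is clear of everything.

```bash
python3 -c "
from workcell import robot
print(robot.hand_in())"
```

```text
the job is handed in; nothing more can be done
None
```

The job is done and handed in: I held the pedal on its stop at about 22 N for roughly 1.5 s and let it come fully up, then squeezed the trigger fully for about a second and it sprang back; the hammer, power supply and tin were not touched.

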